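# Lock the bearing block of a modelling stand with its R-clip

### The arm

A 6-joint arm with a two-finger parallel gripper is mounted at the origin on the work surface. World frame = base frame: x ahead of the robot, y to its left, z up, the work surface at z = 0. Lengths are in m, angles in degrees, forces in N, time in s.
With the tool pointing down it reaches from about 0.375 to 0.9 m from the base axis. Payload 3.1 kg.
Tool frame: the origin (TCP) lies at the very end of the fingers, on their centre line; the grasp point (between the pads) lies 19 mm behind it (bot.hold_point_z is the z of the grasp point in the tool frame, in m); z points along the fingers, y is the line along which they close (so a half turn about z gives the same grasp; the last joint's range is limited). The gripper opens to 87 mm and grips with 3 to 60 N. Pads are 19 mm wide; open, the fingers measure 117 mm over their backs; the gripper's body (75 mm by 190 mm) begins 51 mm behind the grasp point.
Start: joints at [66.606, 30.224, 82.088, -0, 67.689, -10.227], TCP at [0.142, 0.609, 0.223] pointing down, gripper open.
Joint ranges: [-176.69, 176.69], [-43.24, 126.21], [12.49, 139.97], [-82, 262], [0, 151.66], [-163.58, 163.58]. Speed limits (degrees/s): [159.86, 159.86, 180, 180, 180, 180].

### API

Orientations are given as a 3x3 rotation matrix whose columns are the frame's x, y, z axes.
In Python, from rig import bot, capture, camera_model gives the robot as it stands.
- The arm moves only by the tool apply_moves, never from a script. Its argument "plan" is text: rows parted by semicolons, each of 6 numbers parted by spaces: the shift along the tool's x, y, z in units of 0.05 m (1.0 is 0.05 m), then the turn, a rotation vector about the tool's x, y, z in units of 360 degrees (1.0 is 360 degrees). In form: dx dy dz ax ay az; .... A call has 1 to 10 rows; each row shifts and turns the commanded pose from where the row before left it, along the tool's axes as they then stand; what a row does not reach is not made up. A row lasts 1/12 s, in which the tool goes at most 41.7 mm and 7.16 degrees, less where a joint would pass 70% of its speed; a pose out of reach is approached as far as the arm can. A call with a number of a shift or a turn outside -1 to 1 is refused whole. A call with a gripper value outside its range is refused whole. "gripper" is the gripper command: -1 is shut, 1 is fully open, values between are in proportion, set as the call begins (left out, the last holds). The fingers move at their own pace and stop on an object; the grip force is fixed at half the most. Time passes only in rows, so rows that do not move let the fingers close. It gives the time, the measured TCP pose, the force, the opening and the grip force at its end, in the units of the state.
- bot.read_state(): the state, without advancing time (a new reading comes with each control period).
- capture(name): name is "scene" or "side" or "wrist"; returns the picture (384x512x3 uint8, red, green, blue); there is no depth.
- camera_model(name): a dict with "vertical_fov" (degrees; the focal length in pixels is half the picture's height over the tangent of half this angle, whatever the lens; pixels are square), "cx", "cy" (the principal point, pixels), "dist" ([k1, k2, p1, p2, k3] as OpenCV has them; the pictures are not rectified), "position" and "rotation" of the camera in the world; the wrist camera has in their place "hand_eye" (4x4, takes a point from camera to tool coordinates, whose origin is the TCP and whose axes are the flange's). Camera axes: x right, y down, z forward; pixel columns grow to the right and rows downward; lengths in m; the calibration is good to about 2 mm. A picture is of the moment at which its call begins: read the wrist's pose just before it. camera_model takes no time and is no camera call.
- bot.hand_in(): hands the job in; it is judged then, once.
The state is a dict: "time_s": time; "joint_positions": joint angles; "qvel": joint speeds; "tau": joint torques, N m; "position": TCP position; "tcp_rot": TCP orientation; "force": force on the tool from outside, world axes, zero at the start; "moment": the same for the moment, N m; "opening": opening from 0.0 (shut) to 1.0 (fully open); "grasp_force": force on a finger pad.
Only numpy, scipy, OpenCV 4.12 (cv2) and the standard library are available. Lean on these libraries where they do the work, as an engineer would, in place of code of your own. Each camera call takes 0.05 s, during which the arm holds its last target. There are 200 camera calls.

### The job

Press the aluminium bearing block of the modelling stand down flush in its recess. Then take the large R-clip by its loop, start its straight leg in the spindle's cross-hole and let go of it, and push it the rest of the way from behind until its bent leg has ridden over the spindle and snapped in behind it. Leave the jar, the paper tube, the brush and the small clip where they are.

Things in the scene. Friction and masses are not known exactly. Their poses are not given: they have to be found in the camera images.
- stand: Fixed plywood foot of a modelling stand, 22 mm high. Origin on the axis of its smooth upright steel spindle (26 mm thick, top 46 mm above the table), at table height; z up. +x is the direction in which the clip is pushed in. The foot reaches from x = -115 to +50 mm and y = -60 to +60.
- hole (a point): On the spindle's axis in its cross-hole, 25 mm above the table: where the clip's 'seat' lies when the clip is home. Axes as the stand's. The cross-hole runs along x, 10 mm wide and 10 mm high (21 to 31 mm above the table).
- rib_gap (a point): Middle of the gap between two wooden ribs on the foot, on the foot's top (stand x = -58.5, y = 11). The ribs are 12 mm high, 8 mm thick, from stand x = -72 to -45, inner faces at y = -9 and y = +31: the clip's loop passes between them (bent leg on the +y side) but fingers gripping the loop's sides do not.
- block (a joint): How far the aluminium bearing block round the spindle (69 x 89 x 14 mm, 89 along y) is pressed down: 0 = 12 mm proud of the foot, 0.012 m = flush with its top, 22 mm above the table, a hard stop. About 6 N of friction; stays where left. Starts 7 to 12 mm proud, hiding the cross-hole; when flush, block and foot are one level bed and a clip lying on it is level with the hole.
- block_press (a point): Point on the block's upper face, 29 mm to the -y side of the spindle's axis, good for pressing; it moves with the block.
- clip: Large R-clip (spring cotter) lying flat, loose, steel wire 6 mm thick, 124 mm long, 85 g. Origin on the straight leg's axis, at the underside; x along the straight leg to its tip, y to the bent leg's side, z up. The bow (closed end of the loop) ends at x = -55 mm, rearmost at y = 11. The bent leg dips to y = 7 before and 9.5 after the seat and flares out to y = 23 at x = 60.
- loop (a point): Centre of the clip's loop (clip x = -30, y = 11), 3 mm above the clip's underside. The loop's parallel sides (axes at clip y = 0 and 22, 28 mm over the outside, x = -41 to -18) are two wires high (12 mm), as is the bow; they are the place to grip.
- seat (a point): Point on the straight leg's axis, clip x = 22 mm, opposite the bent leg's hump: it lies at 'hole' when the clip is home. The bent leg's flare meets the spindle when the seat is still about 26 mm short of that.
- tip (a point): End of the straight leg, clip x = 69, y = 0 mm.
- bent_leg (a joint): How far the bent leg is sprung open (rad): 0 at rest, about 0.1 while riding over the spindle, at most 0.17. Riding over takes roughly 10 N of push; then the leg snaps back to 0, and the clip has about 3 mm of play each way; pushed in, it stops hard.
- jar: Bystander: closed glass jar with white lid, 60 mm in diameter, 65 mm high. Origin under its centre.
- tube: Bystander: white paper-wrapped tube standing beside the stand, 44 mm in diameter, 100 mm high. Origin under its centre.
- brush: Bystander: paint brush 200 mm long, lying along its x. Origin under its middle.
- small_clip: Bystander: a small R-clip of 4 mm wire, 62 mm long, too small for this spindle. Origin near its middle, on the table.
Not all that is in view belongs to the job. There is more than one size of the clip; the one meant has the size given above. Several things look just like the stand: the one meant starts nearest to the robot's base.

How it is judged:
By the outcome, as a careful person would: the job done as asked, in the order asked, and still so for the second after the job is handed in, with the robot touching nothing.
It also fails if it takes over 64 s, if anything falls off the work surface, if the arm or the gripper's body presses on something with over 40 N, if the wrist force passes 120 N, or if a joint passes its speed limit or range.

## Working session

There is one attempt and no reset: what is moved stays moved. The work goes in short steps, Python scripts to look and compute and a tool call to move; the robot and the scene stay as the last step left them, time stands still between calls to the robot, and variables do not carry over. Pictures are saved under pics/ and viewed, at most 12 in all, crops included, and the job is handed in when it is done.

Besides the shell and the picture viewer there is one more tool, called after "Emit:" as a command line: name --argument value ..., lists and objects as JSON in quotes. apply_moves: Moves the arm, as the interface text tells. Its arguments: {"type":"object","properties":{"plan":{"type":"string"},"gripper":{"type":"number"}},"required":["plan"]}

```bash
mkdir -p pics; ls
python3 - <<'E'
from rig import bot,capture,camera_model
import cv2,numpy as np
for n in("scene","side","wrist"):
    im=capture(n); cv2.imwrite(f"pics/{n}0.png",im[:,:,::-1]); m=camera_model(n); print(n,{k:np.round(v,3).tolist() for k,v in m.items()})
a=[cv2.imread(f"pics/{n}0.png") for n in("scene","side")]
print(bot.read_state())
E
```

```text
pics
scene {'vertical_fov': 42.048, 'cx': 249.928, 'cy': 194.745, 'dist': [-0.179, 0.0, 0.0, 0.0, 0.0], 'position': [1.229, -0.243, 1.098], 'rotation': [[0.328, 0.79, -0.519], [0.945, -0.279, 0.172], [-0.009, -0.546, -0.838]]}
side {'vertical_fov': 44.253, 'cx': 258.981, 'cy': 190.285, 'dist': [-0.024, 0.0, 0.0, 0.0, 0.0], 'position': [0.311, 0.686, 0.917], 'rotation': [[-0.931, -0.274, 0.241], [-0.365, 0.703, -0.611], [-0.002, -0.657, -0.754]]}
wrist {'vertical_fov': 59.225, 'cx': 257.714, 'cy': 190.736, 'dist': [-0.019, 0.0, 0.0, 0.0, 0.0], 'hand_eye': [[0.001, -0.952, -0.305, 0.084], [1.0, 0.001, -0.0, 0.001], [0.001, -0.305, 0.952, -0.162], [0.0, 0.0, 0.0, 1.0]]}
{'time_s': 0.15, 'joint_positions': array([ 6.66060754e+01,  3.02676505e+01,  8.21386049e+01, -4.23370668e-04,
        6.76900284e+01, -1.02255978e+01]), 'qvel': array([ 0.01264335, -0.22872075, -0.16055048, -0.04339697, -0.13744074,
        0.0449591 ]), 'tau': array([ 9.40542741e-04, -4.40430808e+01, -1.76843226e+01,  6.33438444e-02,
        5.52622578e-02, -7.31354476e-05]), 'position': array([0.14211365, 0.60805694, 0.22179167]), 'tcp_rot': array([[-9.73705530e-01,  2.27809357e-01, -6.60956936e-04],
       [ 2.27810129e-01,  9.73704348e-01, -1.54504297e-03],
       [ 2.91601397e-04, -1.65498957e-03, -9.99998588e-01]]), 'force': array([-0.04944139, -0.8153315 ,  0.42293515]), 'moment': array([-0.06808374, -0.05513535,  0.00715963]), 'grasp_force': 0.0, 'opening': 1.000811867777019}
```

View pics/scene0.png

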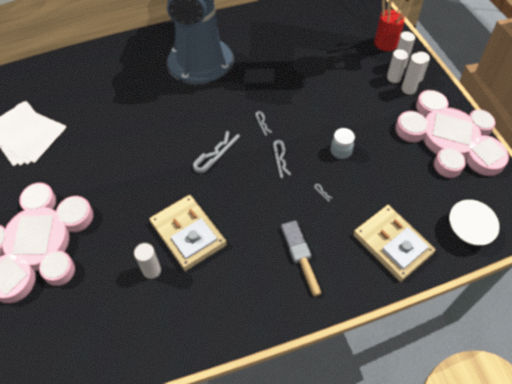

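View pics/side0.png

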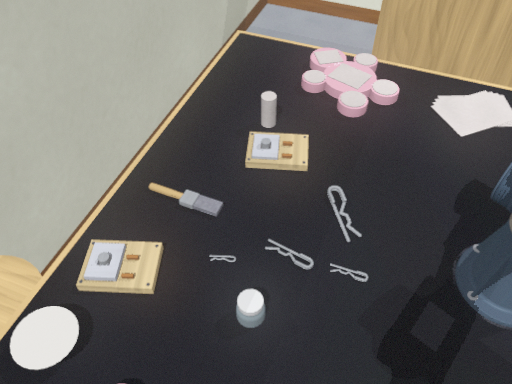

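The scene view shows the near stand at (188,232) with its ribs up-left of the spindle, the large clip at (217,152), the tube at (148,260) and the jar at (343,143). In the side view the same stand is at (278,150), the large clip at (343,212) and the tube at (268,110).

```bash
cat > h.py <<'E'
import numpy as np,cv2
from rig import bot,capture,camera_model
def cam(n,st=None):
    m=camera_model(n); f=192/np.tan(np.radians(m["vertical_fov"])/2)
    K=np.array([[f,0,m["cx"]],[0,f,m["cy"]],[0,0,1.]])
    if n=="wrist":
        T=np.eye(4);T[:3,:3]=st["tcp_rot"];T[:3,3]=st["position"];T=T@np.array(m["hand_eye"]);R,p=T[:3,:3],T[:3,3]
    else: R,p=np.array(m["rotation"]),np.array(m["position"])
    return K,np.array(m["dist"]),R,p
def ray(c,uv):
    K,d,R,p=c; q=cv2.undistortPoints(np.array(uv,float).reshape(-1,1,2),K,d)[:,0]
    v=np.c_[q,np.ones(len(q))]@R.T; return p,v/np.linalg.norm(v,axis=1)[:,None]
def onz(c,uv,z):
    p,v=ray(c,uv); return p+v*((z-p[2])/v[:,2])[:,None]
def proj(c,X):
    K,d,R,p=c; X=np.array(X,float).reshape(-1,3)
    return cv2.projectPoints((X-p)@R,np.zeros(3),np.zeros(3),K,d)[0][:,0]
def tri(c1,a,c2,b):
    p,v=ray(c1,a);q,w=ray(c2,b);v=v[0];w=w[0]
    s=np.linalg.lstsq(np.c_[v,-w],q-p,rcond=None)[0]
    A=p+s[0]*v;B=q+s[1]*w; return (A+B)/2,np.linalg.norm(A-B)
E
python3 - <<'E'
from h import *
S,D=cam("scene"),cam("side")
I=cv2.imread("pics/scene0.png");J=cv2.imread("pics/side0.png")
def cnt(im,lo,hi,box,minA=8):
    m=cv2.inRange(cv2.cvtColor(im,cv2.COLOR_BGR2HSV),lo,hi); k=np.zeros_like(m);x0,y0,x1,y1=box;k[y0:y1,x0:x1]=m[y0:y1,x0:x1]
    return [c for c in cv2.findContours(k,0,1)[0] if cv2.contourArea(c)>=minA]
def cen(c): M=cv2.moments(c);return [M["m10"]/M["m00"],M["m01"]/M["m00"]]
for im,c,b in((I,S,(140,185,235,275)),(J,D,(235,125,320,175))):
    R=cnt(im,(3,100,40),(16,255,190),b,4)
    print("ribs",[(np.round(cen(k),1),onz(c,cen(k),.034).round(3)) for k in R])
    F=max(cnt(im,(12,50,90),(35,255,255),b,30),key=cv2.contourArea)
    box=cv2.boxPoints(cv2.minAreaRect(F)); q=cv2.approxPolyDP(cv2.convexHull(F),4,True)[:,0]; print("foot",q.tolist(),onz(c,q,.022).round(3).tolist())
for im,c,b in((I,S,(180,120,250,180)),(J,D,(320,180,370,245)),(I,S,(268,135,300,185)),(J,D,(260,235,320,275))):
    C=cnt(im,(0,0,70),(180,90,255),b,15)
    P=np.vstack([k[:,0] for k in C]); X=onz(c,P,.004); r=cv2.minAreaRect((X[:,:2]*1000).astype(np.float32)); print("clip",r)
    
a,b=[193,235],[266,143]
print("spindle tri",tri(S,[a],D,[b]))
for n,im,b in(("s",I,(140,110,260,280)),("d",J,(235,90,375,250))):
    x0,y0,x1,y1=b; cv2.imwrite(f"pics/c{n}.png",cv2.resize(im[y0:y1,x0:x1],(400,int(400*(y1-y0)/(x1-x0))),interpolation=2))
s,d=cv2.imread("pics/cs.png"),cv2.imread("pics/cd.png"); h=max(s.shape[0],d.shape[0])
pad=lambda i:cv2.copyMakeBorder(i,0,h-i.shape[0],0,0,0)
cv2.imwrite("pics/crop1.png",np.hstack([pad(s),pad(d)]))
E
```

```text
ribs [(array([176.2, 224.1]), array([[ 0.591, -0.224,  0.034]])), (array([192.4, 214.3]), array([[ 0.577, -0.179,  0.034]]))]
foot [[190, 194], [226, 241], [185, 270], [149, 217]] [[0.509, -0.167, 0.022], [0.67, -0.121, 0.022], [0.712, -0.236, 0.022], [0.541, -0.284, 0.022]]
ribs [(array([286.2, 155.6]), array([[ 0.571, -0.169,  0.034]])), (array([286.9, 143.2]), array([[ 0.585, -0.215,  0.034]]))]
foot [[249, 131], [308, 134], [307, 170], [245, 167]] [[0.705, -0.236, 0.022], [0.546, -0.284, 0.022], [0.506, -0.15, 0.022], [0.661, -0.101, 0.022]]
clip ((379.5620422363281, -60.58056640625), (50.24830627441406, 172.77398681640625), 31.821706771850586)
clip ((385.2686767578125, -64.2540512084961), (43.95634460449219, 179.59400939941406), 32.946311950683594)
clip ((465.0815124511719, 101.82730102539062), (34.084922790527344, 134.92027282714844), 77.53717041015625)
clip ((469.3663330078125, 101.03346252441406), (34.35224533081055, 125.76660919189453), 80.26960754394531)
spindle tri (array([ 0.63647667, -0.19273002,  0.0371095 ]), np.float64(0.0016303268655187368))
```

View pics/crop1.png

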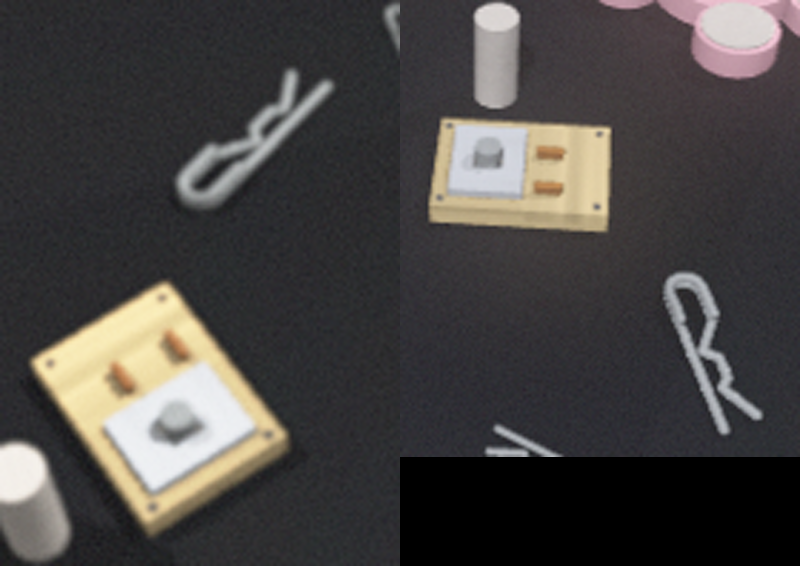

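The stand meant is at about (0.636,-0.19), yaw about 17°, and the near-left clip is too long (about 173 mm). The clip at (0.467,0.10) measures about 125 mm, so that is the one. I'll fly over it and look.

Emit:
apply_moves --plan "-.57 -.56 0 0 0 0;-.57 -.56 0 0 0 0;-.57 -.56 0 0 0 0;-.57 -.56 0 0 0 0;-.57 -.56 0 0 0 0;-.57 -.56 0 0 0 0;-.57 -.56 0 0 0 0;-.57 -.56 0 0 0 0"

```text
time_s: 0.82
position: [0.3138, 0.3368, 0.2225]
tcp_rot: [[-0.974, 0.227, 0.0], [0.227, 0.974, -0.0], [-0.0, -0.0, -1.0]]
force: [0.7, 0.3, 0.3]
opening: 1.0
grasp_force: 0.0
```

Emit:
apply_moves --plan "-.57 -.56 0 0 0 0;-.57 -.56 0 0 0 0;-.57 -.56 0 0 0 0;-.57 -.56 0 0 0 0;-.57 -.56 0 0 0 0;-.57 -.56 0 0 0 0;-.57 -.56 0 0 0 0;0 0 0 0 0 0"

```text
time_s: 1.48
position: [0.4685, 0.0965, 0.223]
tcp_rot: [[-0.972, 0.234, 0.006], [0.234, 0.972, -0.003], [-0.007, -0.001, -1.0]]
force: [0.9, 0.1, 0.1]
opening: 1.001
grasp_force: 0.0
```

Run:
```python
from h import *
import pickle
st=bot.read_state(); im=capture("wrist"); cv2.imwrite("pics/w1.png",im[:,:,::-1]); pickle.dump(st,open("w1.pkl","wb"))
S,D=cam("scene"),cam("side")
for t in("tube top",[146.5,248],[269,97]),("jar top",[344,136],[251,300]),("brush",[305,262],[190,200]): print(t[0],tri(S,[t[1]],D,[t[2]]))
print(st["time_s"],st["position"])
```

```text
tube top (array([ 0.67049538, -0.30440067,  0.10195885]), np.float64(0.002043006423438596))
jar top (array([0.49351207, 0.27077773, 0.0633195 ]), np.float64(0.0006495387140075967))
brush (array([ 0.76598036,  0.0396629 , -0.00713955]), np.float64(0.02088631597912477))
1.4833 [0.4684574  0.09654754 0.22298233]
```

View pics/w1.png

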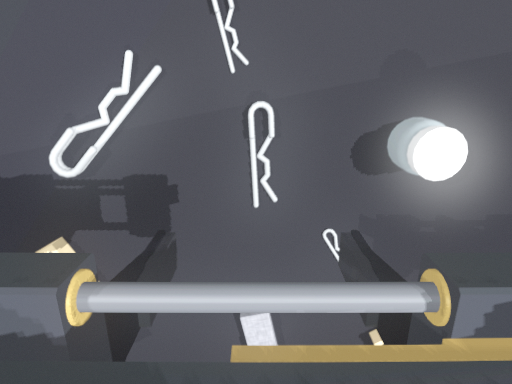

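The wrist view shows the 124 mm clip with its loop at (261,115), tips at (257,205) and (275,200) and the bent leg on the correct side. The tube is at stand (0,-118), so for pressing I'll turn the gripper's long side along stand x.

```bash
cat >> h.py <<'E'
def plan(st,xyz,psi,n):
    # psi: world yaw (deg) of tool y; tool down. prints rows
    from scipy.spatial.transform import Rotation as Ro
    R=np.array(st["tcp_rot"]);p=np.array(st["position"]);d=(np.array(xyz)-p)/n
    a=np.radians(psi);y=np.array([np.cos(a),np.sin(a),0]);z=np.array([0,0,-1.]);T=np.c_[np.cross(y,z),y,z]
    w=Ro.from_matrix(R.T@T).as_rotvec()/n
    print("step mm",np.linalg.norm(d)*1000,"deg",np.degrees(np.linalg.norm(w)))
    out=[]
    for i in range(n):
        out.append(" ".join(f"{v:.3f}".rstrip("0").rstrip(".") for v in np.r_[R.T@d/.05,w/(2*np.pi)])); R=R@Ro.from_rotvec(w).as_matrix()
    print(";".join(out))
E
python3 - <<'E'
from h import *
import pickle
st=pickle.load(open("w1.pkl","rb")); c=cam("wrist",st); im=cv2.imread("pics/w1.png")
g=cv2.cvtColor(im,cv2.COLOR_BGR2GRAY); m=np.zeros_like(g); m[95:215,235:290]=(g[95:215,235:290]>130)*255
k=max(cv2.findContours(m,0,1)[0],key=cv2.contourArea)[:,0]
X=onz(c,k,.004)[:,:2]*1000; r=cv2.minAreaRect(X.astype(np.float32)); print(r)
print("loop rear,tips",onz(c,[[261,101],[256.5,206],[275.5,199],[249,118],[273,118]],.005).round(4).tolist())
# height check: loop rear & tip from scene vs wrist
S=cam("scene")
print(tri(S,[[278,143]],c,[[261,104]]),tri(S,[[283,177]],c,[[256.5,205]]))
plan(bot.read_state(),[.637,-.19,.22],17,10)
E
```

```text
((467.774169921875, 102.92772674560547), (29.408666610717773, 123.61211395263672), 79.54297637939453)
loop rear,tips [[0.4074, 0.1152, 0.005], [0.525, 0.0819, 0.005], [0.5216, 0.106, 0.005], [0.422, 0.0981, 0.005], [0.4282, 0.1239, 0.005]]
(array([4.10726602e-01, 1.14328671e-01, 1.62758693e-04]), np.float64(0.0002764614433741481)) (array([0.52540358, 0.08312223, 0.00189747]), np.float64(0.0026686828078265837))
step mm 33.617002984826414 deg 5.9481070443780775
-0.469 -0.482 0.006 0 0 0.017;-0.516 -0.431 0.006 0 0 0.017;-0.558 -0.375 0.006 0 0 0.017;-0.594 -0.315 0.006 0 0 0.017;-0.623 -0.252 0.006 0 0 0.017;-0.646 -0.186 0.006 0 0 0.017;-0.662 -0.118 0.006 0 0 0.017;-0.671 -0.049 0.006 0 0 0.017;-0.672 0.021 0.005 0 0 0.017;-0.666 0.09 0.005 0 0 0.017
```

Size 123.6 × 29.4 mm confirms the clip. Now over the stand, with the fingers shut.

Emit:
apply_moves --plan "-0.47 -0.48 0 0 0 0.0165;-0.52 -0.43 0 0 0 0.0165;-0.56 -0.375 0 0 0 0.0165;-0.595 -0.315 0 0 0 0.0165;-0.62 -0.25 0 0 0 0.0165;-0.645 -0.185 0 0 0 0.0165;-0.66 -0.12 0 0 0 0.0165;-0.67 -0.05 0 0 0 0.0165;-0.67 0.02 0 0 0 0.0165;-0.665 0.09 0 0 0 0.0165" --gripper -1

```text
time_s: 2.37
position: [0.6366, -0.1847, 0.2221]
tcp_rot: [[-0.296, 0.955, -0.002], [0.955, 0.296, 0.001], [0.002, -0.001, -1.0]]
force: [0.1, 0.6, -0.4]
opening: 0.322
grasp_force: 0.0
```

Emit:
apply_moves --plan "0 0 0 0 0 0;0 0 0 0 0 0"

```text
time_s: 2.53
position: [0.6365, -0.1853, 0.2216]
tcp_rot: [[-0.299, 0.954, -0.001], [0.954, 0.299, 0.001], [0.002, -0.001, -1.0]]
force: [-0.8, 0.7, -0.2]
opening: 0.177
grasp_force: 0.0
```

Run:
```python
from h import *
import pickle
st=bot.read_state(); im=capture("wrist"); cv2.imwrite("pics/w2.png",im[:,:,::-1]); pickle.dump(st,open("w2.pkl","wb"))
print(st["time_s"],st["position"],st["tcp_rot"],st["force"])
print(proj(cam("wrist",st),[[.637,-.19,.046],[.67,-.304,.1],[.645,-.218,.03],[.581,-.197,.022]]))
```

```text
2.5333 [ 0.636483   -0.1852838   0.22159994] [[-2.99254109e-01  9.54172548e-01 -1.31383622e-03]
 [ 9.54172199e-01  2.99255664e-01  1.20927232e-03]
 [ 1.54702738e-03 -8.91746280e-04 -9.99998406e-01]] [-0.75620487  0.7475385  -0.2173115 ]
[[256.47578434 173.65282306]
 [253.57193174 303.6047149 ]
 [255.86924308 195.43957918]
 [205.78276997 159.04335527]]
```

View pics/w2.png

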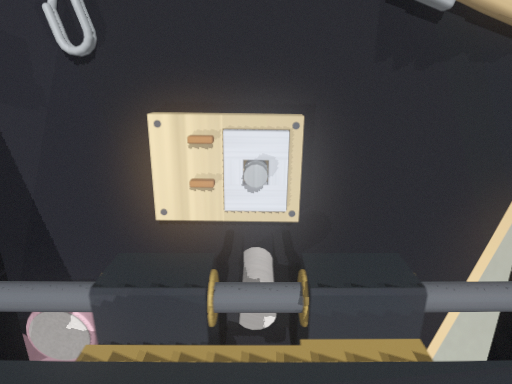

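The wrist view shows the foot from (150,113) to (303,222), the block (222–290, 128–213), the spindle top at (256,176), the ribs at (201,140) and (202,184), and the tube at (258,285), clear of the plan.

Run:
```python
from h import *
import pickle
st=pickle.load(open("w2.pkl","rb")); c=cam("wrist",st); im=cv2.imread("pics/w2.png"); H=cv2.cvtColor(im,cv2.COLOR_BGR2HSV)
m=cv2.inRange(H[100:235,135:320],(10,40,110),(35,255,255)); F=max(cv2.findContours(m,0,1)[0],key=cv2.contourArea)[:,0]+[135,100]
X=onz(c,F,.022)[:,:2]*1000; r=cv2.minAreaRect(cv2.convexHull(X.astype(np.float32))); print("foot",r)
m=cv2.inRange(H[100:235,180:225],(3,130,60),(16,255,230))
for k in cv2.findContours(m,0,1)[0]:
    if cv2.contourArea(k)>30:
        M=cv2.moments(k);print("rib",onz(c,[[M["m10"]/M["m00"]+180,M["m01"]/M["m00"]+100]],.034)[0].round(4))
m=cv2.inRange(H[120:220,215:295],(0,0,185),(180,60,255)); k=np.vstack([q[:,0] for q in cv2.findContours(m,0,1)[0] if cv2.contourArea(q)>50])+[215,120]
for z in(.022,.028,.034): print("block z",z,cv2.minAreaRect((onz(c,k,z)[:,:2]*1000).astype(np.float32)))
S=cam("scene");I=cv2.imread("pics/scene0.png")
g=cv2.cvtColor(im,cv2.COLOR_BGR2GRAY)
cc=cv2.HoughCircles(cv2.medianBlur(g[150:205,225:285],3),3,1,30,param1=80,param2=10,minRadius=9,maxRadius=17); print(cc)
if cc is not None: print(onz(c,cc[0,:,:2]+[225,150],.046))
print(onz(c,[[255.5,176.5]],.046))
```

```text
foot ((605.1865234375, -201.67129516601562), (166.6035614013672, 123.41172790527344), 16.711009979248047)
block z 0.022 ((635.8619384765625, -194.72354125976562), (91.35912322998047, 112.71859741210938), 17.506118774414062)
block z 0.028 ((635.4622192382812, -193.22259521484375), (89.84496307373047, 110.85047912597656), 17.506126403808594)
block z 0.034 ((635.0623779296875, -191.7216033935547), (88.33080291748047, 108.98235321044922), 17.506132125854492)
[[[30.5 25.5 11.8]]]
[[ 0.63662766 -0.19218963  0.046     ]]
[[ 0.63694779 -0.19321355  0.046     ]]
```

Emit:
apply_moves --plan "-.145 -.01 .72 0 0 0;-.145 -.01 .72 0 0 0;-.145 -.01 .72 0 0 0;-.145 -.01 .72 0 0 0;-.145 -.01 .72 0 0 0;0 0 0 0 0 0"

```text
time_s: 3.08
position: [0.6399, -0.2176, 0.0342]
tcp_rot: [[-0.301, 0.953, -0.013], [0.953, 0.302, 0.006], [0.009, -0.01, -1.0]]
force: [-1.5, -1.5, -1.4]
opening: 0.007
grasp_force: 0.7
```

Emit:
apply_moves --plan "0 0 .1 0 0 0;0 0 .06 0 0 0;0 0 .06 0 0 0;0 0 .06 0 0 0;0 0 .06 0 0 0;0 0 0 0 0 0"

```text
time_s: 3.58
position: [0.6462, -0.2206, 0.0274]
tcp_rot: [[-0.3, 0.954, 0.003], [0.954, 0.3, -0.001], [-0.002, 0.003, -1.0]]
force: [1.2, 1.8, 3.6]
opening: 0.009
grasp_force: 1.8
```

Emit:
apply_moves --plan "0 0 .06 0 0 0;0 0 .06 0 0 0;0 0 .04 0 0 0;0 0 0 0 0 0;0 0 0 0 0 0"

```text
time_s: 4.0
position: [0.6462, -0.2206, 0.0222]
tcp_rot: [[-0.3, 0.954, 0.003], [0.954, 0.3, -0.001], [-0.002, 0.003, -1.0]]
force: [-3.7, 4.2, 22.5]
opening: 0.007
grasp_force: 11.3
```

Emit:
apply_moves --plan "0 0 .02 0 0 0;0 0 0 0 0 0;0 0 0 0 0 0"

```text
time_s: 4.25
position: [0.6462, -0.2206, 0.0222]
tcp_rot: [[-0.3, 0.954, 0.003], [0.954, 0.3, -0.001], [-0.002, 0.003, -1.0]]
force: [-5.0, 5.1, 26.7]
opening: 0.001
grasp_force: 13.5
```

The block is hard against its stop (z 22.2 mm at 27 N). Lift and go to the clip.

Emit:
apply_moves --plan "0 0 -.4 0 0 0;0 0 -.8 0 0 0;0 0 -.8 0 0 0;0 0 -.4 0 0 0" --gripper 0.2

```text
time_s: 4.58
position: [0.6465, -0.222, 0.1409]
tcp_rot: [[-0.3, 0.954, 0.005], [0.954, 0.3, -0.003], [-0.005, 0.004, -1.0]]
force: [0.2, 0.2, 0.7]
opening: 0.226
grasp_force: 0.0
```

Run:
```python
from h import *
plan(bot.read_state(),[.4314,.1096,.14],79.5,11)
```

```text
step mm 35.93469487324964 deg 5.64213175647802
0.692 -0.193 -0.002 0 0 -0.016;0.708 -0.124 -0.002 0 0 -0.016;0.717 -0.053 -0.002 0 0 -0.016;0.718 0.017 -0.001 0 0 -0.016;0.713 0.088 -0.001 0 0 -0.016;0.701 0.158 -0 0 0 -0.016;0.682 0.226 0 0 0 -0.016;0.657 0.292 0 0 0 -0.016;0.625 0.355 0.001 0 0 -0.016;0.587 0.415 0.001 0 0 -0.016;0.543 0.47 0.001 0 0 -0.016
```

Emit:
apply_moves --plan "0.69 -0.19 0 0 0 -0.0158;0.71 -0.125 0 0 0 -0.0158;0.715 -0.055 0 0 0 -0.0158;0.72 0.015 0 0 0 -0.0158;0.715 0.09 0 0 0 -0.0158;0.7 0.16 0 0 0 -0.0158;0.68 0.225 0 0 0 -0.0158;0.655 0.29 0 0 0 -0.0158;0.625 0.355 0 0 0 -0.0158;0.585 0.415 0 0 0 -0.0158"

```text
time_s: 5.42
position: [0.447, 0.0807, 0.1363]
tcp_rot: [[-0.964, 0.266, -0.001], [0.266, 0.964, -0.0], [0.0, -0.001, -1.0]]
force: [0.1, 1.2, -0.7]
opening: 0.603
grasp_force: 0.0
```

Emit:
apply_moves --plan "0.54 0.47 0 0 0 -0.014;0 0 0 0 0 0;0 0 0 0 0 0"

```text
time_s: 5.67
position: [0.4271, 0.1109, 0.1364]
tcp_rot: [[-0.983, 0.182, -0.001], [0.182, 0.983, -0.0], [0.001, -0.001, -1.0]]
force: [0.7, 0.3, -0.7]
opening: 0.6
grasp_force: 0.0
```

Run:
```python
from h import *
import pickle
st=bot.read_state(); im=capture("wrist"); cv2.imwrite("pics/w3.png",im[:,:,::-1]); pickle.dump(st,open("w3.pkl","wb"))
print(st["time_s"],st["position"],st["tcp_rot"],st["force"])
```

```text
5.6667 [0.42712786 0.11086858 0.13639593] [[-9.83373904e-01  1.81586981e-01 -1.39077896e-03]
 [ 1.81587800e-01  9.83374615e-01 -4.86613418e-04]
 [ 1.27929406e-03 -7.31071428e-04 -9.99998914e-01]] [ 0.73036722  0.25112045 -0.69333822]
```

View pics/w3.png

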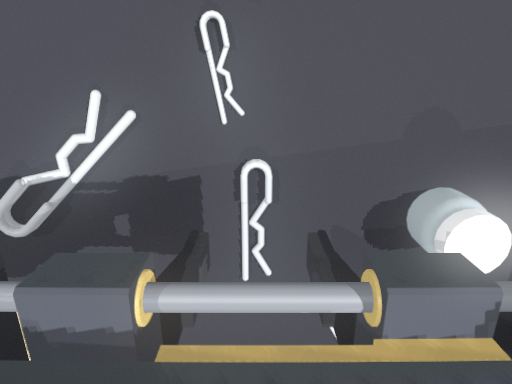

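The clip is upright in the picture, bow at (257,160), sides at columns 244 and 271, straight tip at (245,278). The yaw is aligned.

Run:
```python
from h import *
import pickle
st=pickle.load(open("w3.pkl","rb")); c=cam("wrist",st); g=cv2.cvtColor(cv2.imread("pics/w3.png"),cv2.COLOR_BGR2GRAY)
m=np.zeros_like(g); m[150:281,232:282]=(g[150:281,232:282]>150)*255
k=max(cv2.findContours(m,0,1)[0],key=cv2.contourArea)[:,0]
X=onz(c,k,.004); R=st["tcp_rot"]; L=(X-st["position"])@R*1000
r=cv2.minAreaRect(X[:,:2].astype(np.float32)*1000); print(r)
print("tool frame: x range",L[:,0].min(),L[:,0].max(),"y",L[:,1].min(),L[:,1].max())
# straight leg outer edge line and loop sides
xm=L[:,0].max()
for s in(20,30):
    q=L[abs(L[:,0]-(xm-s))<3]; print(s,"back: y",q[:,1].min(),q[:,1].max())
a=[]
for row in range(215,265,5):
    cols=np.where(m[row,:252])[0]; a.append([cols.mean(),row])
A=onz(c,a,.003); vx,vy,x0,y0=cv2.fitLine((A[:,:2]*1000).astype(np.float32),2,0,.01,.01).ravel(); print("leg yaw",np.degrees(np.arctan2(vy,vx)),x0,y0)
S=cam("scene")
print(tri(S,[[278,143]],c,[[257,163]]), tri(S,[[283,177]],c,[[245.5,277]]))
```

```text
((468.48028564453125, 102.66356658935547), (28.902603149414062, 123.54087829589844), 79.54561614990234)
tool frame: x range -104.09629391657634 19.446640044922873 y -14.915590967952701 13.995879948920143
20 back: y -14.520484727845382 12.763371199254761
30 back: y -14.667293659591616 12.900851573727083
leg yaw -11.256984 481.8594 88.91812
(array([0.41191054, 0.11362742, 0.00183352]), np.float64(6.143384036514467e-05)) (array([0.52555929, 0.08263234, 0.00225301]), np.float64(0.0034367620359497635))
```

Emit:
apply_moves --plan "-.03 -.005 .65 0 0 0;-.03 -.005 .65 0 0 0;-.03 -.005 .65 0 0 0;-.01 0 .4 0 0 0;0 0 .22 0 0 0;0 0 0.1 0 0 0;0 0 0 0 0 0"

```text
time_s: 6.3
position: [0.4343, 0.107, 0.0018]
tcp_rot: [[-0.982, 0.187, -0.001], [0.187, 0.982, -0.0], [0.001, -0.0, -1.0]]
force: [0.2, -0.2, 0.1]
opening: 0.601
grasp_force: 0.0
```

Emit:
apply_moves --plan ".06 .03 0 0 0 0;0 0 0 0 0 0"

```text
time_s: 6.47
position: [0.4311, 0.1099, 0.0037]
tcp_rot: [[-0.983, 0.185, 0.001], [0.185, 0.983, -0.0], [-0.001, 0.0, -1.0]]
force: [0.7, -0.9, 0.4]
opening: 0.597
grasp_force: 0.0
```

Emit:
apply_moves --plan "0 0 0 0 0 0;0 0 0 0 0 0;0 0 0 0 0 0;0 0 0 0 0 0;0 0 0 0 0 0;0 0 0 0 0 0" --gripper -1

```text
time_s: 6.97
position: [0.4311, 0.1102, 0.0034]
tcp_rot: [[-0.983, 0.185, 0.001], [0.185, 0.983, 0.0], [-0.001, 0.0, -1.0]]
force: [-0.7, 1.0, 4.6]
opening: 0.313
grasp_force: 29.9
```

Emit:
apply_moves --plan "0 0 -.2 0 0 0;0 0 -.4 0 0 0;0 0 -.6 0 0 0;0 0 -.5 0 0 0;0 0 -.3 0 0 0;0 0 0 0 0 0"

```text
time_s: 7.47
position: [0.4326, 0.1103, 0.1055]
tcp_rot: [[-0.983, 0.184, 0.006], [0.184, 0.983, 0.0], [-0.006, 0.001, -1.0]]
force: [1.2, -0.6, -0.3]
opening: 0.311
grasp_force: 29.9
```

Run:
```python
from h import *
plan(bot.read_state(),[.5089,-.2198,.10],106.9,14)
```

```text
step mm 24.201901412771203 deg 1.9665812541220935
-0.194 -0.443 0.009 -0 0 -0.005;-0.179 -0.45 0.008 -0 0 -0.005;-0.163 -0.456 0.008 -0 0 -0.005;-0.147 -0.461 0.008 -0 0 -0.005;-0.132 -0.466 0.008 -0 0 -0.005;-0.115 -0.47 0.008 -0 0 -0.005;-0.099 -0.474 0.008 -0 0 -0.005;-0.083 -0.477 0.008 -0 0 -0.005;-0.067 -0.479 0.008 -0 0 -0.005;-0.05 -0.481 0.008 -0 0 -0.005;-0.034 -0.483 0.008 -0 0 -0.005;-0.017 -0.484 0.008 -0 0 -0.005;-0 -0.484 0.008 -0 0 -0.005;0.016 -0.484 0.008 -0 0 -0.005
```

Emit:
apply_moves --plan "-0.195 -0.445 0 0 0 -0.0055;-0.18 -0.45 0 0 0 -0.0055;-0.165 -0.455 0 0 0 -0.0055;-0.15 -0.46 0 0 0 -0.0055;-0.13 -0.465 0 0 0 -0.0055;-0.115 -0.47 0 0 0 -0.0055;-0.1 -0.475 0 0 0 -0.0055;-0.085 -0.475 0 0 0 -0.0055;-0.065 -0.48 0 0 0 -0.0055;-0.05 -0.48 0 0 0 -0.0055"

```text
time_s: 8.3
position: [0.485, -0.1263, 0.1015]
tcp_rot: [[-0.987, -0.16, -0.002], [-0.16, 0.987, 0.001], [0.002, 0.002, -1.0]]
force: [1.2, -0.5, -0.8]
opening: 0.313
grasp_force: 29.9
```

Emit:
apply_moves --plan "-0.035 -0.485 0 0 0 -0.0055;-0.015 -0.485 0 0 0 -0.0055;0 -0.485 0 0 0 -0.0055;0.015 -0.48 0 0 0 -0.005;0 0 0 0 0 0;0 0 0 0 0 0"

```text
time_s: 8.8
position: [0.5074, -0.2207, 0.1015]
tcp_rot: [[-0.958, -0.288, -0.001], [-0.288, 0.958, 0.001], [0.001, 0.002, -1.0]]
force: [0.4, 0.4, -1.6]
opening: 0.31
grasp_force: 29.9
```

Run:
```python
from h import *
import pickle
st=bot.read_state(); im=capture("wrist"); cv2.imwrite("pics/w4.png",im[:,:,::-1]); pickle.dump(st,open("w4.pkl","wb"))
print(st["time_s"],st["position"],st["tcp_rot"],st["opening"])
plan(st,[.5089,-.2198,.10],106.9,1)
```

```text
8.8 [ 0.50739915 -0.22072061  0.10146861] [[-0.95756672 -0.28820788 -0.00148116]
 [-0.28820964  0.95756664  0.00115348]
 [ 0.00108587  0.00153142 -0.99999824]] 0.3095061688397037
step mm 2.2927896552660374 deg 0.18396082062743066
-0.034 0.009 0.029 0 -0 -0
```

View pics/w4.png

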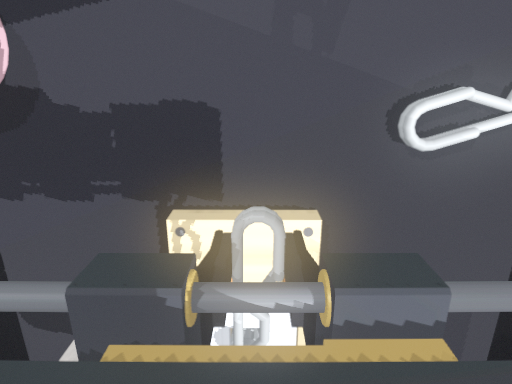

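The view shows the clip held square, bow at (258,208) centred between the fingers, and the foot's rear edge at row 211 from column 168 to 320 with screws at (180,231) and (308,231). I'll check the alignment against the foot.

Run:
```python
from h import *
import pickle
st=pickle.load(open("w4.pkl","rb")); c=cam("wrist",st);im=cv2.imread("pics/w4.png"); H=cv2.cvtColor(im,cv2.COLOR_BGR2HSV)
m=cv2.inRange(H,(10,40,110),(35,255,255)); m[:200]=0;m[253:]=0
cols=[(np.where(m[r])[0].min(),np.where(m[r])[0].max(),r) for r in range(224,250,4)]
L=lambda uv,z:((onz(c,uv,z)-st["position"])@st["tcp_rot"]*1000).round(1)
a=L([[q[0],q[2]] for q in cols],.022);b=L([[q[1],q[2]] for q in cols],.022)
print("foot y",a[:,1],b[:,1],"mid",((a+b)/2)[:,1])
t=[np.where(m[:,k])[0].min() for k in (185,205,280,300)];print("edge rows",t,"x top",L([[k,q] for k,q in zip((185,205,280,300),t)],.022)[:,0])
print("screws",L([[180.5,231.5],[308,231.5]],.022).tolist())
g=cv2.cvtColor(im,cv2.COLOR_BGR2GRAY); print("loop",L([[233,240],[284,240],[258,207]],.107).tolist())
sp=np.array([.6365,-.1925,.025]); print("spindle in tool",((sp-st["position"])@st["tcp_rot"]*1000).round(1))
```

```text
foot y [-70.7 -71.  -70.5 -70.7 -71.  -70.5 -70.8] [50.5 50.7 50.9 50.3 52.1 50.7 51. ] mid [-10.1  -10.15  -9.8  -10.2   -9.45  -9.9   -9.9 ]
edge rows [np.int64(209), np.int64(209), np.int64(209), np.int64(209)] x top [-8.2 -8.2 -8.1 -8.1]
screws [[-27.0, -59.8, 79.3], [-26.9, 39.9, 79.5]]
loop [[7.3, -12.1, -5.5], [7.3, 14.0, -5.5], [25.3, 0.7, -5.5]]
spindle in tool [-131.8  -10.3   76.3]
```

Aligned within 0.5 mm. Lowering to hole height.

Emit:
apply_moves --plan "0 0.005 .4 0 0 0;0 0 .5 0 0 0;0 0 .35 0 0 0;0 0 .15 0 0 0;0 0 .08 0 0 0;0 0 0 0 0 0;0 0 0 0 0 0"

```text
time_s: 9.43
position: [0.508, -0.2193, 0.0294]
tcp_rot: [[-0.957, -0.291, 0.0], [-0.291, 0.957, -0.0], [-0.0, -0.0, -1.0]]
force: [-0.9, 0.5, -1.3]
opening: 0.309
grasp_force: 29.9
```

Emit:
apply_moves --plan "0 -.01 .06 0 0 0;0 0 0 0 0 0;-.1 0 0 0 0 0;-.1 0 0 0 0 0;-.1 0 0 0 0 0;0 0 0 0 0 0"

```text
time_s: 9.93
position: [0.524, -0.2159, 0.0265]
tcp_rot: [[-0.957, -0.291, 0.002], [-0.291, 0.957, -0.001], [-0.002, -0.002, -1.0]]
force: [0.6, -0.3, -0.6]
opening: 0.309
grasp_force: 29.9
```

Emit:
apply_moves --plan "-.06 0 0 0 0 0;-.06 0 0 0 0 0;-.06 0 0 0 0 0;-.06 0 0 0 0 0;0 0 0 0 0 0;0 0 0 0 0 0"

```text
time_s: 10.43
position: [0.5339, -0.2121, 0.026]
tcp_rot: [[-0.957, -0.291, -0.0], [-0.291, 0.957, 0.0], [0.0, 0.0, -1.0]]
force: [0.4, 0.2, -0.5]
opening: 0.31
grasp_force: 29.9
```

Run:
```python
from h import *
st=bot.read_state(); print(st["position"],st["force"],((np.array([.6365,-.1925,.025])-st["position"])@st["tcp_rot"]*1000).round(1))
a=capture("scene")[:,:,::-1];b=capture("side")[:,:,::-1]
s=cv2.resize(a[185:280,140:240],(400,380),interpolation=2);d=cv2.resize(b[110:205,230:330],(400,380),interpolation=2)
cv2.imwrite("pics/c5.png",np.hstack([s,d]))
```

```text
[ 0.53386747 -0.21214995  0.02599411] [ 0.4015872   0.15986493 -0.536895  ] [-103.9  -11.     1. ]
```

View pics/c5.png

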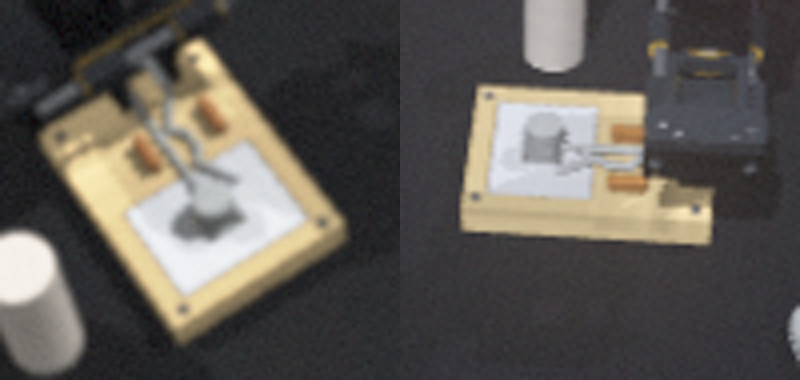

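The straight leg disappears into the spindle at crop (200,195), with the bent leg passing beside it and no contact force. Feeding 13 mm further.

Emit:
apply_moves --plan "-.06 0 0 0 0 0;-.06 0 0 0 0 0;-.06 0 0 0 0 0;-.06 0 0 0 0 0;0 0 0.01 0 0 0;0 0 0 0 0 0"

```text
time_s: 11.03
position: [0.5455, -0.2087, 0.0255]
tcp_rot: [[-0.957, -0.291, 0.0], [-0.291, 0.957, -0.0], [-0.0, -0.0, -1.0]]
force: [-0.3, 0.5, 0.1]
opening: 0.308
grasp_force: 29.9
```

Emit:
apply_moves --plan "0 0 0 0 0 0;0 0 0 0 0 0;0 0 0 0 0 0;0 0 0 0 0 0" --gripper 0.1

```text
time_s: 11.37
position: [0.5452, -0.2088, 0.0256]
tcp_rot: [[-0.957, -0.29, 0.0], [-0.29, 0.957, -0.0], [0.0, -0.0, -1.0]]
force: [-0.8, -0.9, 0.7]
opening: 0.507
grasp_force: 0.0
```

Emit:
apply_moves --plan "0 0 -.1 0 0 0;0 0 -.2 0 0 0;0 0 -.4 0 0 0;.3 0 -.5 0 0 0;.5 0 -.3 0 0 0;.3 0 0 0 0 0;0 0 0 0 0 0;0 0 0 0 0 0"

```text
time_s: 12.03
position: [0.4926, -0.2251, 0.1017]
tcp_rot: [[-0.957, -0.289, 0.001], [-0.289, 0.957, -0.001], [-0.001, -0.001, -1.0]]
force: [0.8, -0.6, 0.2]
opening: 0.55
grasp_force: 0.0
```

Emit:
apply_moves --plan "0 0 0 0 0 0;0 0 0 0 0 0;0 0 0 0 0 0;0 0 0 0 0 0" --gripper -1

```text
time_s: 12.37
position: [0.4931, -0.2244, 0.1001]
tcp_rot: [[-0.957, -0.291, -0.0], [-0.291, 0.957, 0.0], [0.0, 0.0, -1.0]]
force: [0.5, 0.2, -1.2]
opening: 0.333
grasp_force: 0.0
```

Run:
```python
from h import *
import pickle
st=bot.read_state(); im=capture("wrist"); cv2.imwrite("pics/w6.png",im[:,:,::-1]); pickle.dump(st,open("w6.pkl","wb"))
print(st["time_s"],st["position"],st["tcp_rot"],st["opening"],((np.array([.6365,-.1925,.025])-st["position"])@st["tcp_rot"]*1000).round(1))
```

```text
12.3667 [ 0.49308788 -0.2244427   0.1001455 ] [[-9.56648498e-01 -2.91244897e-01 -2.46949070e-04]
 [-2.91244962e-01  9.56648465e-01  2.92751419e-04]
 [ 1.50981092e-04  3.51982878e-04 -9.99999927e-01]] 0.33309870969513994 [-146.5  -11.2   75.1]
```

View pics/w6.png

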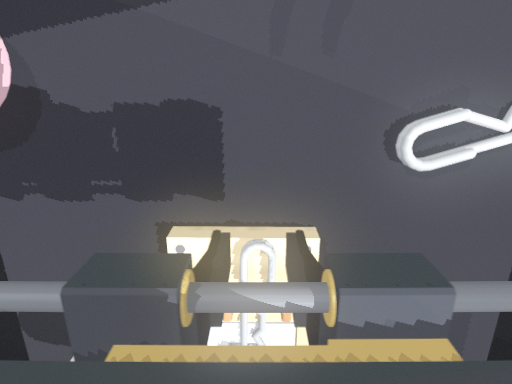

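The clip lies straight on the bed, bow at (259,241), leg in the spindle. Now lower the shut fingers behind the bow.

Emit:
apply_moves --plan "0 0 .4 0 0 0;0 0 .5 0 0 0;0 0 .35 0 0 0;0 0 .15 0 0 0;0 0 .07 0 0 0;0 0 0 0 0 0;0 0 0 0 0 0"

```text
time_s: 13.0
position: [0.4931, -0.225, 0.0275]
tcp_rot: [[-0.957, -0.291, 0.001], [-0.291, 0.957, -0.001], [-0.001, -0.001, -1.0]]
force: [-0.4, -0.2, -0.4]
opening: 0.003
grasp_force: 0.0
```

Emit:
apply_moves --plan "-.12 0 0 0 0 0;-.12 0 0 0 0 0;-.12 0 0 0 0 0;-.12 0 0 0 0 0;0 0 0 0 0 0;0 0 0 0 0 0"

```text
time_s: 13.5
position: [0.5162, -0.2176, 0.0273]
tcp_rot: [[-0.957, -0.291, 0.001], [-0.291, 0.957, -0.0], [-0.001, -0.001, -1.0]]
force: [-0.1, 1.1, 0.0]
opening: 0.006
grasp_force: 0.0
```

Emit:
apply_moves --plan "-.06 0 .02 0 0 0;-.06 0 0 0 0 0;-.06 0 0 0 0 0;-.06 0 0 0 0 0;0 0 0 0 0 0"

```text
time_s: 13.92
position: [0.5269, -0.214, 0.0259]
tcp_rot: [[-0.957, -0.291, -0.001], [-0.291, 0.957, 0.0], [0.001, 0.001, -1.0]]
force: [-1.1, -0.2, 0.8]
opening: 0.008
grasp_force: 0.7
```

Emit:
apply_moves --plan "-.06 0 0 0 0 0;-.06 0 0 0 0 0;-.06 0 0 0 0 0;0 0 0 0 0 0"

```text
time_s: 14.25
position: [0.535, -0.2113, 0.0259]
tcp_rot: [[-0.957, -0.291, -0.002], [-0.291, 0.957, 0.001], [0.001, 0.001, -1.0]]
force: [-0.7, -0.0, -0.1]
opening: 0.005
grasp_force: 0.9
```

Emit:
apply_moves --plan "-.05 0 0 0 0 0;-.05 0 0 0 0 0;0 0 0 0 0 0"

```text
time_s: 14.5
position: [0.542, -0.2105, 0.0262]
tcp_rot: [[-0.957, -0.29, 0.003], [-0.29, 0.957, -0.001], [-0.002, -0.002, -1.0]]
force: [-0.4, 0.4, 0.9]
opening: 0.008
grasp_force: 0.0
```

Emit:
apply_moves --plan "-.05 0 0 0 0 0;-.05 0 0 0 0 0;0 0 0 0 0 0"

```text
time_s: 14.75
position: [0.5466, -0.2089, 0.0263]
tcp_rot: [[-0.957, -0.291, 0.002], [-0.291, 0.957, -0.001], [-0.002, -0.001, -1.0]]
force: [-0.0, -0.6, -0.7]
opening: 0.009
grasp_force: 0.0
```

Run:
```python
from h import *
a=capture("scene")[:,:,::-1];b=capture("side")[:,:,::-1]
s=cv2.resize(a[180:275,140:240],(400,380),interpolation=2);d=cv2.resize(b[110:205,230:330],(400,380),interpolation=2)
w=cv2.resize(capture("wrist")[190:360,150:370,::-1],(272,210),interpolation=2)
o=np.hstack([s,d]);o=np.vstack([o,np.zeros((210,800,3),np.uint8)]);o[380:,:272]=w
cv2.imwrite("pics/c7.png",o)
```

```text
(no output)
```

View pics/c7.png

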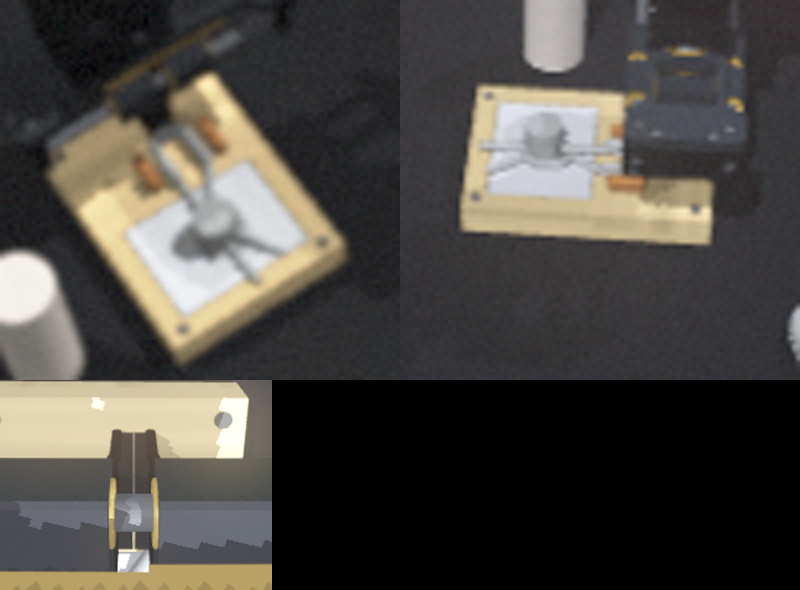

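The straight leg sticks out beyond the spindle at crop (255,275) and the bent leg has ridden past it, so the clip is in or nearly so. I'll push gently to the hard stop.

Emit:
apply_moves --plan "-.04 0 0 0 0 0;-.04 0 0 0 0 0;0 0 0 0 0 0"

```text
time_s: 15.15
position: [0.5495, -0.2076, 0.0261]
tcp_rot: [[-0.957, -0.291, 0.0], [-0.291, 0.957, -0.0], [-0.0, -0.0, -1.0]]
force: [-0.2, 0.4, 0.4]
opening: 0.007
grasp_force: 0.1
```

Emit:
apply_moves --plan "-.03 0 0 0 0 0;-.03 0 0 0 0 0;0 0 0 0 0 0"

```text
time_s: 15.4
position: [0.5521, -0.2067, 0.026]
tcp_rot: [[-0.957, -0.291, 0.0], [-0.291, 0.957, -0.0], [-0.0, -0.0, -1.0]]
force: [-0.1, 0.2, -0.3]
opening: 0.007
grasp_force: 0.2
```

Emit:
apply_moves --plan "-.03 0 0 0 0 0;-.03 0 0 0 0 0;0 0 0 0 0 0"

```text
time_s: 15.65
position: [0.5532, -0.2057, 0.0259]
tcp_rot: [[-0.957, -0.291, -0.004], [-0.291, 0.957, 0.001], [0.003, 0.002, -1.0]]
force: [-4.2, -1.3, 1.6]
opening: 0.011
grasp_force: 2.3
```

Run:
```python
from h import *
st=bot.read_state();print(st["position"],st["force"])
sp=np.array([.6365,-.1925,0]);e=np.array([.957,.291,0]);f=np.array([-.291,.957,0])
im=capture("scene"); c=cam("scene"); np.save("s8.npy",im)
# unwarp bed plane z=.025 top view: stand x -120..60, y -50..50 at 4px/mm
gx,gy=np.meshgrid(np.arange(-120,61,.25),np.arange(50,-50,-.25))
P=sp+gx.reshape(-1,1)*.001*e+gy.reshape(-1,1)*.001*f+[0,0,.025]
uv=proj(c,P).astype(np.float32).reshape(*gx.shape,2)
t=cv2.remap(im,uv[...,0],uv[...,1],1)[:,:,::-1].copy()
for x in range(-120,61,20): cv2.putText(t,str(x),(int((x+120)*4),10),0,.35,(255,255,255)); cv2.line(t,(int((x+120)*4),12),(int((x+120)*4),18),(0,0,255))
cv2.imwrite("pics/top8.png",t); print(t.shape)
```

```text
[ 0.55318187 -0.2056803   0.02587106] [-4.17927827 -1.27559254  1.64217059]
(400, 724, 3)
```

View pics/top8.png

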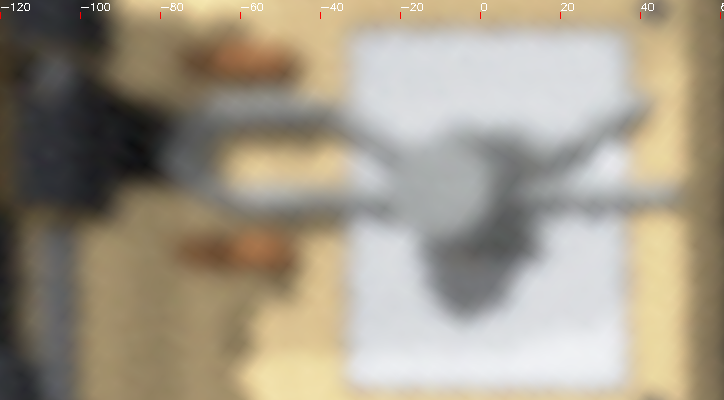

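The rectified view shows the tip at stand x ≈ 50 and the bent tip at (41, +22). That is home plus the play, bent leg at rest, with the stop felt. One more small push to confirm, then retreat.

Emit:
apply_moves --plan "-.03 0 0 0 0 0;0 0 0 0 0 0"

```text
time_s: 15.87
position: [0.5534, -0.2053, 0.0258]
tcp_rot: [[-0.956, -0.292, -0.006], [-0.292, 0.957, 0.001], [0.006, 0.003, -1.0]]
force: [-7.1, -3.5, 2.9]
opening: 0.005
grasp_force: 3.9
```

Emit:
apply_moves --plan ".1 0 0 0 0 0;.3 0 0 0 0 0;.3 0 -.3 0 0 0;0 0 -.6 0 0 0;0 0 -.6 0 0 0;0 0 -.4 0 0 0;0 0 0 0 0 0;0 0 0 0 0 0;0 0 0 0 0 0"

```text
time_s: 16.62
position: [0.5227, -0.2152, 0.1206]
tcp_rot: [[-0.957, -0.291, 0.0], [-0.291, 0.957, 0.0], [-0.0, 0.0, -1.0]]
force: [-0.7, 0.8, -0.5]
opening: 0.008
grasp_force: 0.0
```

Run:
```python
from h import *
im=capture("scene");old=np.load("s8.npy");c=cam("scene")
sp=np.array([.6365,-.1925,0]);e=np.array([.957,.291,0]);f=np.array([-.291,.957,0])
def prof(im,y):
    P=np.array([sp+x*.001*e+y*.001*f+[0,0,.025] for x in np.arange(40,58,1.)]); uv=proj(c,P).astype(np.float32)[None]
    return cv2.remap(cv2.cvtColor(im,7),uv[...,0],uv[...,1],1).ravel()
print(prof(old,1),prof(im,1)); print(prof(old,22),prof(im,22))
print(bot.read_state()["time_s"],bot.read_state()["position"])
```

```text
[169 169 170 170 169 165 162 159 153 147 142 139 135 131 128 125 121 117] [173 173 173 173 171 169 167 164 159 154 152 148 142 135 130 127 123 119]
[159 159 166 177 187 196 201 204 204 196 185 173 160 149 137 128 125 123] [141 143 149 158 166 173 178 182 182 175 166 157 147 140 132 126 124 122]
16.6667 [ 0.52227018 -0.21500187  0.12003706]
```

The clip stayed put after the retreat and the arm is clear, so I'm handing in.

```bash
python3 -c "
from rig import bot
print(bot.hand_in())"
```

```text
the job is handed in; nothing more can be done
None
```

The bearing block is pressed flush, the large R-clip is pushed home with its bent leg past the spindle and back at rest, the four bystanders were not touched, and the job is handed in at about 17 s.

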